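# File two printing blocks through sprung dust flaps

### The arm

A 6-joint arm with a two-finger parallel gripper is mounted at the origin on the work surface. World frame = base frame: x ahead of the robot, y to its left, z up, the work surface at z = 0. Lengths are in mm, angles in degrees, forces in N, time in s.
With the tool pointing down it reaches from about 300 to 850 mm from the base axis. Payload 4.2 kg.
Tool frame: the origin (TCP) lies midway between the tips of the shut fingers; the grasp point (between the pads) lies 19 mm behind it; z points along the fingers, y is the direction in which the jaws open and shut (so a half turn about z gives the same grasp; the last joint's range is limited). The gripper opens to 91 mm and grips with 3 to 60 N. Pads are 32 mm wide; open, the fingers measure 118 mm over their backs; the gripper's body (76 mm by 178 mm) begins 60 mm behind the grasp point.
Start: joints at [-68.468, 18.312, 89.639, -0, 72.044, -1.146], TCP at [221.694, -530.561, 213.976] pointing down, gripper open.
Joint ranges: [-177.97, 177.97], [-48.28, 115.42], [12.27, 149.76], [-77.06, 257.06], [2.81, 150.46], [-146.56, 146.56]. Speed limits (degrees/s): [147.25, 147.25, 180, 180, 180, 180].

### API

Orientations are given as [roll, pitch, yaw] about the fixed x, y, z axes, in that order (R = Rz(yaw) Ry(pitch) Rx(roll)).
In Python, from workcell import env gives the robot as it stands.
- The arm moves only by the shell command python3 -m jog 'ROWS' [FORCE]. ROWS is JSON, a list of rows, each an object of numbers: "dx", "dy", "dz": the shift along the world's x, y, z in m; "wx", "wy", "wz": the turn, a rotation vector about the world's x, y, z in rad; "grip": the gripper's target within -1 to 1 (shut at 1, half-way at 0, fully open at -1). In form: [{"dx": .., "dy": .., "dz": .., "wx": .., "wy": .., "wz": .., "grip": ..}, ...]. A call has 1 to 10 rows; each row shifts and turns the commanded pose from where the row before left it; what a row does not reach is not made up. A row lasts 1/10 s, in which the tool goes at most 50 mm and 8.59 degrees, less where a joint would pass 70% of its speed; a pose out of reach is approached as far as the arm can. A call with a gripper value outside its range is refused whole. The fingers move at their own pace and stop on an object; FORCE is the grip in N (left out, the last holds). Time passes only in rows, so rows that do not move let the fingers close. It gives the time, the measured TCP pose, the force and the opening at its end, in the units of the state.
- env.state(): the state, without advancing time (a new reading comes with each control period).
- env.grab_frame(name): name is "scene" or "top" or "wrist"; returns the picture (420x560x3 uint8, red, green, blue); there is no depth.
- env.get_calibration(name): a dict with "fx", "fy", "cx", "cy" (pixels), "R" (3x3) and "t" (3): a world point X has camera coordinates R X + t. Camera axes: x right, y down, z forward; pixel columns grow to the right and rows downward; lengths in mm; the calibration is good to about 2 mm. A picture is of the moment at which its call begins: read the wrist's pose just before it. get_calibration takes no time and is no camera call; for the wrist camera it gives the pose at the moment of the call.
- env.job_done(): hands the job in, once; it reports no verdict.
The state is a dict: "time_s": time; "qpos": joint angles; "qvel": joint speeds; "effort": joint torques, N m; "ee_pos": TCP position; "ee_rot": TCP orientation; "force": force on the tool from outside, world axes, zero at the start; "torque": the same for the moment, N m; "gripper_width": finger opening in mm.
Only numpy, scipy, OpenCV 4.12 (cv2) and the standard library are available. Lean on these libraries where they do the work, as an engineer would, in place of code of your own. Each camera call takes 0.05 s, during which the arm holds its last target. There are 200 camera calls.

### The job

Put the two printing blocks away in the filing boxes, each set on a box's ledge and pushed lengthwise through the self-closing dust flap until it drops inside and the flap shuts behind it, plate side up. First the large block into the box with one stud, and only when that flap has shut the small block into the box with two studs. Leave the hand stamps and the tin where they are.

Things in the scene. Friction and masses are not known exactly. Their poses are not given: they have to be found in the camera images.
- box_one: Fixed grey steel filing box with ONE brass stud (16 across) on the dark bar over its mouth. Origin on the bench under the face, axes as its mouth. In front is a flat ledge 86 wide, no lips, top 30 above the bench, from x -110 to -10; then a pit, floor 23 below the ledge top, x -10 to 125, 78 wide. Clear cover; closed but for the mouth
- box_two: Box like the other, with TWO brass studs side by side on the bar. In both, the bar over the mouth begins 40 above the ledge top and the box is 52 above it at most (studs 58), back to x 133. So upright fingers can push a block's rear end to about the face, not beyond, while a gripper's body over 60 above the ledge passes over the box
- box_one_mouth (a point): Centre of the mouth of the one-stud box, level with the ledge top (30 above the bench), in the plane of the box's front face. x points level into the box (the way to push), y left as seen looking in, z up. Mouth 70 wide, 40 high. A block whose rear end is pushed beyond x = -10 drops (at the latest as the fingers lift away) onto the pit floor, below the flap
- box_two_mouth (a point): Centre of the mouth of the two-stud box, level with the ledge top (30 above the bench), in the plane of the box's front face. x points level into the box (the way to push), y left as seen looking in, z up. Mouth 70 wide, 40 high. A block whose rear end is pushed beyond x = -10 drops (at the latest as the fingers lift away) onto the pit floor, below the flap
- flap_one (a joint): Flap in the mouth of the one-stud box: steel plate 66 wide, 39 high, hung by its upper edge 10 inside the face, 41 above the ledge. 0 = shut (upright); grows as it swings inward only, to 1.45 rad. Spring and weight shut it: about 0.5 N at its lower edge when shut, 1 to 2 N open. A block passing under it holds it at about 1.0 rad
- flap_two (a joint): Flap in the mouth of the two-stud box: steel plate 66 wide, 39 high, hung by its upper edge 10 inside the face, 41 above the ledge. 0 = shut (upright); grows as it swings inward only, to 1.45 rad. Spring and weight shut it: about 0.5 N at its lower edge when shut, 1 to 2 N open. A block passing under it holds it at about 1.0 rad
- large_block_center (a point): Centre (half-way up, 10 above its underside) of the large printing block: light wood mount with a grey metal plate on top bearing a ring 36 across between two bars. 80 long (its x), 56 wide (its y), 20 high (z up), 0.2 to 0.4 kg. Lies loose on the bench, plate up
- small_block_center (a point): Centre (half-way up, 10 above its underside) of the small printing block: light wood mount with a grey metal plate on top bearing three lengthwise bars. 70 long (its x), 40 wide (its y), 20 high (z up), 0.14 to 0.28 kg. Lies loose on the bench, plate up
- stamp_a: Hand stamp (bystander): wooden block 60 x 28 x 22 with a dark turned knob handle, 74 high in all; origin under its centre
- stamp_b: Hand stamp (bystander): wooden block 44 x 34 x 22 with a dark turned knob handle, 74 high in all; origin under its centre
- tin: Lidded metal tin (bystander): 60 x 93 x 46 high; origin under its centre
Things that resemble listed ones, but are neither listed nor needed, are in the scene too. Leave any blue or red look-alike of the part that bears small_block_center alone.

How it is judged (in metres and radians):
On the way, in this order (a step that is already met when the one before it is completed fails the run):
1. the large block is in the mouth of the one-stud box and holds its flap open (value of joint flap_one above 0.6 rad and x of large_block_center in the frame of box_one_mouth between -0.035 and 0.06 m and y of large_block_center in the frame of box_one_mouth between -0.035 and 0.035 m and z of large_block_center in the frame of box_one_mouth between -0.02 and 0.03 m), for 0.1 s.
2. the large block lies in the one-stud box and its flap has shut, the two-stud flap not yet opened (x of large_block_center in the frame of box_one_mouth between 0.022 and 0.105 m and y of large_block_center in the frame of box_one_mouth between -0.035 and 0.035 m and z of large_block_center in the frame of box_one_mouth below -0.008 m and angle between large_block_center's own z axis and vertical below 0.25 rad and value of joint flap_one below 0.12 rad and value of joint flap_two below 0.3 rad), for 0.2 s.
3. the small block is in the mouth of the two-stud box and holds its flap open (value of joint flap_two above 0.6 rad and x of small_block_center in the frame of box_two_mouth between -0.035 and 0.06 m and y of small_block_center in the frame of box_two_mouth between -0.035 and 0.035 m and z of small_block_center in the frame of box_two_mouth between -0.02 and 0.03 m), for 0.1 s.
At the end, for the whole second after the job is handed in: The large block lies in the pit of the one-stud box and the small block in the pit of the two-stud box: each block's centre 22 to 105 mm behind the face, within 35 mm of the middle, at least 8 mm below the ledge top, plate up within 0.25 rad of level; both flaps shut to under 0.12 rad (x of large_block_center in the frame of box_one_mouth between 0.022 and 0.105 m and y of large_block_center in the frame of box_one_mouth between -0.035 and 0.035 m and z of large_block_center in the frame of box_one_mouth below -0.008 m and angle between each of large_block_center, small_block_center's own z axis and vertical below 0.25 rad and value of joint each of flap_one, flap_two below 0.12 rad and x of small_block_center in the frame of box_two_mouth between 0.022 and 0.105 m and y of small_block_center in the frame of box_two_mouth between -0.035 and 0.035 m and z of small_block_center in the frame of box_two_mouth below -0.008 m); the robot touches nothing.
It fails at once if a hand stamp or the tin is shifted by more than 20 mm (distance of any of stamp_a, stamp_b, tin from where it was at the start of the episode above 0.02 m).
It fails at once if the flap of the two-stud box is opened before the large block lies in its box (value of joint flap_two above 0.3 rad and not (x of large_block_center in the frame of box_one_mouth between 0.022 and 0.105 m and y of large_block_center in the frame of box_one_mouth between -0.035 and 0.035 m and z of large_block_center in the frame of box_one_mouth below -0.008 m)).
It also fails if it takes over 72 s, if anything falls off the work surface, if the arm or the gripper's body presses on something with over 40 N, if the wrist force passes 120 N, or if a joint passes its speed limit or range.

## Working session

There is one attempt and no reset: what is moved stays moved. The work goes in short steps, Python scripts to look and compute and a shell command to move; the robot and the scene stay as the last step left them, time stands still between calls to the robot, and variables do not carry over. Pictures are saved under pics/ and viewed, about 8 in all and at most 12, crops included, and the job is handed in when it is done.

```bash
mkdir -p pics; ls; python3 - <<'E'
from workcell import env
import cv2,numpy as np
for n in("top","scene"):
    cv2.imwrite(f"pics/{n}0.png",env.grab_frame(n)[:,:,::-1]); c=env.get_calibration(n); print(n,{k:np.round(v,3).tolist() for k,v in c.items()})
print(env.state())
E
```

```text
pics
top {'fx': 452.641, 'fy': 452.641, 'cx': 287.934, 'cy': 209.18, 'R': [[0.025, -1.0, -0.007], [-0.988, -0.023, -0.153], [0.152, 0.011, -0.988]], 't': [9.821, 553.849, 981.266]}
scene {'fx': 389.988, 'fy': 389.988, 'cx': 283.75, 'cy': 210.87, 'R': [[0.749, 0.663, -0.016], [0.42, -0.492, -0.762], [-0.513, 0.564, -0.647]], 't': [-424.753, -178.453, 1350.8]}
{'time_s': 0.1, 'qpos': array([-6.84684786e+01,  1.83469502e+01,  8.96986246e+01,  1.39924823e-03,
        7.20464282e+01, -1.14560940e+00]), 'qvel': array([ 0.07051474, -0.04780098, -0.25660117, -0.10005415, -0.015284  ,
       -0.07398183]), 'effort': array([ 1.16419696e-04, -4.13333952e+01, -2.32509416e+01,  7.27504562e-02,
        4.21825703e-02, -5.27716008e-05]), 'ee_pos': array([ 221.52574424, -530.11453503,  213.22004553]), 'ee_rot': array([-1.79908042e+02, -3.16959812e-03,  2.26766959e+01]), 'force': array([ 0.29470692,  0.38434767, -0.422218  ]), 'torque': array([ 0.00997656, -0.02634364, -0.0255315 ]), 'gripper_width': 91.10389546521569}
```

View pics/top0.png

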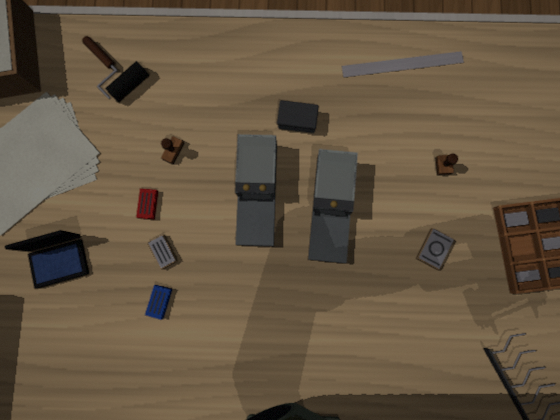

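View pics/scene0.png

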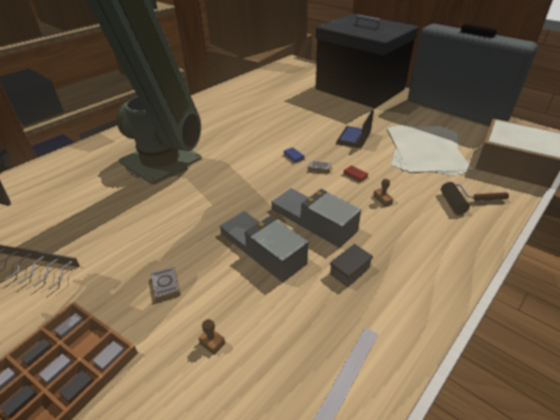

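Top view: the one-stud box has its stud at (333,204), its ledge at (330,235), and the two-stud box has its studs at (246,187) and (262,187), its ledge at (257,220). The large block with the ring is at (436,249), near the stamp at (447,163). Small-block candidates are the grey one at (162,251), the red at (147,203) and the blue at (159,302). The grey one with three bars fits. I'll confirm that with an enlarged crop and measure.

```bash
cat > h.py <<'E'
import numpy as np,cv2
from workcell import env
def ray(cal,uv,z):
    R=np.array(cal["R"]);t=np.array(cal["t"]);uv=np.atleast_2d(np.asarray(uv,float))
    d=np.c_[(uv[:,0]-cal["cx"])/cal["fx"],(uv[:,1]-cal["cy"])/cal["fy"],np.ones(len(uv))]@R
    o=-R.T@t
    return o+d*((z-o[2])/d[:,2])[:,None]
def proj(cal,P):
    p=np.atleast_2d(P)@np.array(cal["R"]).T+np.array(cal["t"])
    return np.c_[p[:,0]/p[:,2]*cal["fx"]+cal["cx"],p[:,1]/p[:,2]*cal["fy"]+cal["cy"]]
def rect(P):
    (c,(w,h),a)=cv2.minAreaRect(P[:,:2].astype(np.float32))
    if w<h: w,h,a=h,w,a+90
    return np.round([*c,w,h,(a+90)%180-90],1)
E
python3 - <<'E'
from h import *
im=cv2.imread("pics/top0.png");c=env.get_calibration("top")
hsv=cv2.cvtColor(im,cv2.COLOR_BGR2HSV)
m=((hsv[...,1]<75)&(hsv[...,2]>40)).astype(np.uint8)
for n,(x0,y0,x1,y1),z in [("large",(405,220,470,280),20),("small",(140,225,185,280),20)]:
    s=np.zeros_like(m);s[y0:y1,x0:x1]=m[y0:y1,x0:x1]
    s=cv2.morphologyEx(s,cv2.MORPH_CLOSE,np.ones((3,3)))
    k=max(cv2.findContours(s,0,2)[0],key=cv2.contourArea).reshape(-1,2)
    print(n,k.min(0),k.max(0),rect(ray(c,k,z)))
# ledge + stud
for n,(x0,y0,x1,y1) in [("one",(300,205,365,270)),("two",(230,190,285,255))]:
    s=np.zeros_like(m);s[y0:y1,x0:x1]=((hsv[...,1]<90)&(hsv[...,2]<115))[y0:y1,x0:x1]
    k=max(cv2.findContours(s,0,2)[0],key=cv2.contourArea).reshape(-1,2)
    print(n,k.min(0),k.max(0),rect(ray(c,k,30)))
    b=np.zeros_like(m);b[170:215,x0:x1]=((hsv[...,1]>110)&(hsv[...,2]>75))[170:215,x0:x1]
    _,_,st,ce=cv2.connectedComponentsWithStats(b)
    for i in range(1,len(st)):
        if st[i,4]>8 and abs(ce[i,0]-(x0+x1)/2)<20: print("stud",st[i],ce[i].round(1),ray(c,ce[i],86).round(1))
g=np.clip(im.astype(float)*1.8,0,255).astype(np.uint8)
A=cv2.resize(g[120:270,225:365],None,fx=3.6,fy=3.6,interpolation=2)
B=cv2.resize(g[218:282,405:470],(270,270),interpolation=2);C=cv2.resize(g[222:282,132:192],(270,270),interpolation=2)
cv2.imwrite("pics/crop1.png",np.hstack([A,np.vstack([B,C])]))
E
```

```text
large [419 229] [453 268] [ 474.7 -316.3   78.    54.5  -28.2]
small [148 235] [175 267] [453.5 310.3  67.7  37.3  29.8]
one [308 205] [354 263] [504.6 -75.2 135.3  96.3  -4.2]
stud [331 201   5   6  18] [333.  203.5] [[561.5 -74.7  86. ]]
two [234 190] [275 246] [533.8  99.6 129.6  94.6   1.7]
stud [243 185   5   5  20] [245.1 187. ] [[593.6 117.3  86. ]]
stud [260 185   4   5  18] [261.5 187.2] [[593.9  81.5  86. ]]
```

View pics/crop1.png

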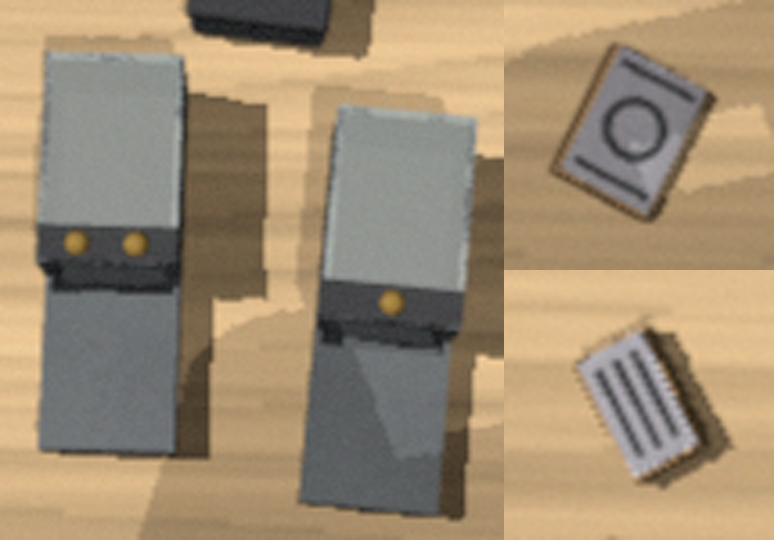

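The crop confirms all of them: ring block, grey three-bar block, one-stud box on the right, two-stud box on the left. Next I'll work out the box frames from the ledge corners and box-top corners.

```bash
python3 - <<'E'
from h import *
c=env.get_calibration("top")
u=lambda L:np.array(L,float)/3.6+[225,120]-0.3
D={"one":([(300,502),(437,516),(313,345),(449,348)],[(340,106),(476,120)],[(325,281),(462,293)],[(391,303)]),
"two":([(38,450),(177,453),(46,288),(178,288)],[(47,53),(185,57)],[(38,227),(181,229)],[(75,243),(134,243)])}
for n,(l,t,f,s) in D.items():
    L=ray(c,u(l),30)[:,:2];T=ray(c,u(t),82)[:,:2];F=ray(c,u(f),82)[:,:2];S=ray(c,u(s),84)[:,:2]
    an=lambda a,b:np.degrees(np.arctan2(*(b-a)[::-1])).round(1)
    print(n,"ledge",L.round(1).tolist(),"width",np.linalg.norm(L[0]-L[1]).round(1))
    print(" angles: front edge",an(L[1],L[0])-90,"sides",an(L[0],L[2]),an(L[1],L[3]),"topsides",an(F[0],T[0]),an(F[1],T[1]),"back",an(T[1],T[0])-90)
    print(" ledge front->stud axis",an(L[:2].mean(0),S.mean(0)),"->back",an(L[:2].mean(0),T.mean(0)),"len(243)",np.linalg.norm(L[:2].mean(0)-T.mean(0)).round(1),"front mid",L[:2].mean(0).round(1),"back mid",T.mean(0).round(1),"stud",S.mean(0).round(1))
E
```

```text
one ledge [[442.7, -24.8], [436.1, -110.4], [542.0, -31.3], [542.1, -117.5]] width 85.9
 angles: front edge -4.400000000000006 sides -3.7 -3.8 topsides -3.9 -4.4 back -4.799999999999997
 ledge front->stud axis -3.8 ->back -4.2 len(243) 241.4 front mid [439.4 -67.6] back mid [680.2 -85.1] stud [561.  -75.6]
two ledge [[471.2, 140.5], [471.4, 53.0], [574.7, 139.7], [576.7, 55.4]] width 87.5
 angles: front edge 0.09999999999999432 sides -0.4 1.3 topsides -0.5 0.3 back -0.5
 ledge front->stud axis 0.9 ->back -0.2 len(243) 241.9 front mid [471.3  96.7] back mid [713.2  96. ] stud [593.9  98.6]
```

Both boxes hold against the given sizes: width 86, length about 242 against 243. box_one's origin is at about (548.5, -75.5) with yaw -4.2°, and box_two's at about (581, 97) with yaw 0°. I'll move above the large block, gripping 18 mm behind its centre.

```bash
python3 -m jog '[{"dx":0.0237,"dy":0.0223,"dz":-0.0064,"wz":-0.089,"grip":-1},{"dx":0.0237,"dy":0.0223,"dz":-0.0064,"wz":-0.089},{"dx":0.0237,"dy":0.0223,"dz":-0.0064,"wz":-0.089},{"dx":0.0237,"dy":0.0223,"dz":-0.0064,"wz":-0.089},{"dx":0.0237,"dy":0.0223,"dz":-0.0064,"wz":-0.089},{"dx":0.0237,"dy":0.0223,"dz":-0.0064,"wz":-0.089},{"dx":0.0237,"dy":0.0223,"dz":-0.0064,"wz":-0.089},{"dx":0.0237,"dy":0.0223,"dz":-0.0064,"wz":-0.089},{"dx":0.0237,"dy":0.0223,"dz":-0.0064,"wz":-0.089},{"dx":0.0237,"dy":0.0223,"dz":-0.0064,"wz":-0.089}]' 20
python3 -m jog '[{"dx":0},{"dx":0},{"dx":0}]'
python3 - <<'E'
from h import *
c=env.get_calibration("wrist");im=env.grab_frame("wrist")[:,:,::-1];cv2.imwrite("pics/w1.png",im)
print(env.state()["ee_pos"].round(1),env.state()["ee_rot"].round(1)); print(proj(c,[474.7,-316.3,20]))
E
```

```text
[ 221.6 -530.2  213.3] [-179.9   -0.    22.7]
[[ 159.34039971 -206.47670058]]invalid input
invalid input
```

View pics/w1.png

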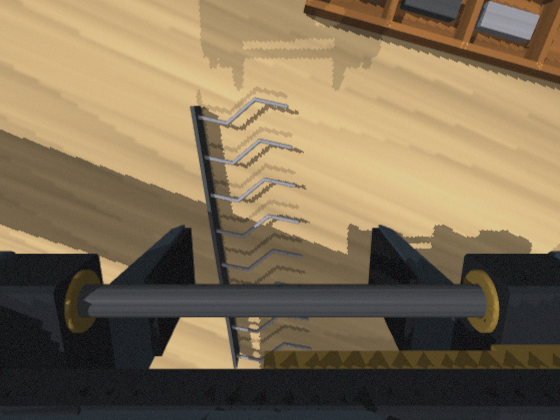

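The arm did not move: both calls were refused, probably because each row needs all its keys. The wrist picture shows only the rack below the hand. I'll repeat the move with full rows.

```bash
python3 -m jog '[{"dx":0.0237,"dy":0.0223,"dz":-0.0064,"wx":0,"wy":0,"wz":-0.089,"grip":-1},{"dx":0.0237,"dy":0.0223,"dz":-0.0064,"wx":0,"wy":0,"wz":-0.089,"grip":-1},{"dx":0.0237,"dy":0.0223,"dz":-0.0064,"wx":0,"wy":0,"wz":-0.089,"grip":-1},{"dx":0.0237,"dy":0.0223,"dz":-0.0064,"wx":0,"wy":0,"wz":-0.089,"grip":-1},{"dx":0.0237,"dy":0.0223,"dz":-0.0064,"wx":0,"wy":0,"wz":-0.089,"grip":-1},{"dx":0.0237,"dy":0.0223,"dz":-0.0064,"wx":0,"wy":0,"wz":-0.089,"grip":-1},{"dx":0.0237,"dy":0.0223,"dz":-0.0064,"wx":0,"wy":0,"wz":-0.089,"grip":-1},{"dx":0.0237,"dy":0.0223,"dz":-0.0064,"wx":0,"wy":0,"wz":-0.089,"grip":-1},{"dx":0.0237,"dy":0.0223,"dz":-0.0064,"wx":0,"wy":0,"wz":-0.089,"grip":-1},{"dx":0.0237,"dy":0.0223,"dz":-0.0064,"wx":0,"wy":0,"wz":-0.089,"grip":-1}]' 20
python3 -m jog '[{"dx":0,"dy":0,"dz":0,"wx":0,"wy":0,"wz":0,"grip":-1},{"dx":0,"dy":0,"dz":0,"wx":0,"wy":0,"wz":0,"grip":-1},{"dx":0,"dy":0,"dz":0,"wx":0,"wy":0,"wz":0,"grip":-1}]'
python3 - <<'E'
from h import *
c=env.get_calibration("wrist");im=env.grab_frame("wrist")[:,:,::-1];cv2.imwrite("pics/w2.png",im)
print(proj(c,[474.7,-316.3,20]))
E
```

```text
time_s: 1.15
ee_pos: [459.4, -306.4, 149.5]
ee_rot: [180.0, 0.0, -28.5]
force: [0.2, 0.3, -0.0]
gripper_width: 91.4
time_s: 1.45
ee_pos: [458.1, -308.1, 150.0]
ee_rot: [180.0, 0.0, -28.3]
force: [-0.7, -0.5, -0.7]
gripper_width: 91.7
[[281.32024273 173.02333968]]
```

View pics/w2.png

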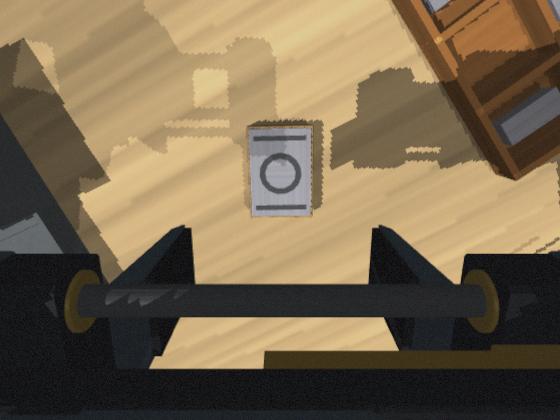

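The wrist view shows the ring block upright at (280,172) against a predicted (281,173), so it lies square between the fingers. I'll descend and grip.

```bash
python3 -m jog '[{"dx":0,"dy":0,"dz":-0.03,"wx":0,"wy":0,"wz":0,"grip":-1},{"dx":0,"dy":0,"dz":-0.03,"wx":0,"wy":0,"wz":0,"grip":-1},{"dx":0,"dy":0,"dz":-0.03,"wx":0,"wy":0,"wz":0,"grip":-1},{"dx":0,"dy":0,"dz":-0.03,"wx":0,"wy":0,"wz":0,"grip":-1},{"dx":0,"dy":0,"dz":-0.015,"wx":0,"wy":0,"wz":0,"grip":-1},{"dx":0,"dy":0,"dz":-0.011,"wx":0,"wy":0,"wz":0,"grip":-1},{"dx":0,"dy":0,"dz":0,"wx":0,"wy":0,"wz":0,"grip":-1},{"dx":0,"dy":0,"dz":0,"wx":0,"wy":0,"wz":0,"grip":1},{"dx":0,"dy":0,"dz":0,"wx":0,"wy":0,"wz":0,"grip":1},{"dx":0,"dy":0,"dz":0,"wx":0,"wy":0,"wz":0,"grip":1}]' 25
python3 -m jog '[{"dx":0,"dy":0,"dz":0,"wx":0,"wy":0,"wz":0,"grip":1},{"dx":0,"dy":0,"dz":0,"wx":0,"wy":0,"wz":0,"grip":1},{"dx":0,"dy":0,"dz":0,"wx":0,"wy":0,"wz":0,"grip":1},{"dx":0,"dy":0,"dz":0,"wx":0,"wy":0,"wz":0,"grip":1},{"dx":0,"dy":0,"dz":0,"wx":0,"wy":0,"wz":0,"grip":1}]'
```

```text
time_s: 2.5
ee_pos: [459.3, -308.0, 5.0]
ee_rot: [180.0, -0.1, -28.3]
force: [0.2, 0.2, 0.2]
gripper_width: 70.0
time_s: 3.0
ee_pos: [459.0, -307.7, 4.5]
ee_rot: [180.0, -0.0, -28.3]
force: [-0.2, 0.5, 5.9]
gripper_width: 56.0
```

```bash
python3 -m jog '[{"dx":0,"dy":0,"dz":0.025,"wx":0,"wy":0,"wz":0,"grip":1},{"dx":0,"dy":0,"dz":0.025,"wx":0,"wy":0,"wz":0,"grip":1},{"dx":0,"dy":0,"dz":0.025,"wx":0,"wy":0,"wz":0,"grip":1},{"dx":0,"dy":0,"dz":0.025,"wx":0,"wy":0,"wz":0,"grip":1},{"dx":0,"dy":0,"dz":0.025,"wx":0,"wy":0,"wz":0,"grip":1}]'
python3 -m jog '[{"dx":0.0017,"dy":0.0297,"dz":0,"wx":0,"wy":0,"wz":0.0525,"grip":1},{"dx":0.0017,"dy":0.0297,"dz":0,"wx":0,"wy":0,"wz":0.0525,"grip":1},{"dx":0.0017,"dy":0.0297,"dz":0,"wx":0,"wy":0,"wz":0.0525,"grip":1},{"dx":0.0017,"dy":0.0297,"dz":0,"wx":0,"wy":0,"wz":0.0525,"grip":1},{"dx":0.0017,"dy":0.0297,"dz":0,"wx":0,"wy":0,"wz":0.0525,"grip":1},{"dx":0.0017,"dy":0.0297,"dz":0,"wx":0,"wy":0,"wz":0.0525,"grip":1},{"dx":0.0017,"dy":0.0297,"dz":0,"wx":0,"wy":0,"wz":0.0525,"grip":1},{"dx":0.0017,"dy":0.0297,"dz":0,"wx":0,"wy":0,"wz":0.0525,"grip":1},{"dx":0,"dy":0,"dz":0,"wx":0,"wy":0,"wz":0,"grip":1},{"dx":0,"dy":0,"dz":0,"wx":0,"wy":0,"wz":0,"grip":1}]'
python3 - <<'E'
from h import *
c=env.get_calibration("wrist");im=env.grab_frame("wrist")[:,:,::-1];cv2.imwrite("pics/w3.png",im)
print(proj(c,[[561,-75.6,86],[680,-85,82]]).round(),np.round(c["R"],3).tolist(),np.round(c["t"],1).tolist())
E
```

```text
time_s: 3.5
ee_pos: [457.8, -306.9, 128.7]
ee_rot: [-180.0, 0.2, -28.3]
force: [0.7, -0.2, -4.3]
gripper_width: 56.0
time_s: 4.5
ee_pos: [471.6, -69.5, 128.2]
ee_rot: [180.0, 0.1, -4.2]
force: [-0.1, -0.3, -3.5]
gripper_width: 55.7
[[ 282.   78.]
 [ 284. -183.]] [[-0.072, -0.997, -0.001], [-0.96, 0.069, 0.271], [-0.27, 0.021, -0.963]] [-34.5, 449.5, 437.3]
```

View pics/w3.png

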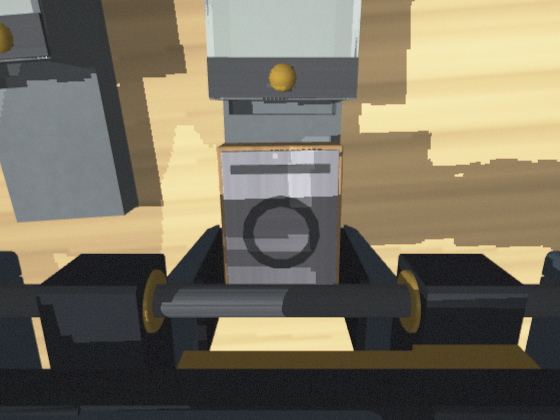

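The picture shows the block square to the mouth: its centre column is 281 and the stud is at (282,78), exactly as predicted. I'll lower it to the ledge.

```bash
python3 -m jog '[{"dx":0,"dy":0,"dz":-0.02,"wx":0,"wy":0,"wz":0,"grip":1},{"dx":0,"dy":0,"dz":-0.02,"wx":0,"wy":0,"wz":0,"grip":1},{"dx":0,"dy":0,"dz":-0.02,"wx":0,"wy":0,"wz":0,"grip":1},{"dx":0,"dy":0,"dz":-0.015,"wx":0,"wy":0,"wz":0,"grip":1},{"dx":0,"dy":0,"dz":-0.01,"wx":0,"wy":0,"wz":0,"grip":1},{"dx":0,"dy":0,"dz":-0.006,"wx":0,"wy":0,"wz":0,"grip":1},{"dx":0,"dy":0,"dz":0,"wx":0,"wy":0,"wz":0,"grip":1},{"dx":0,"dy":0,"dz":0,"wx":0,"wy":0,"wz":0,"grip":1}]'
```

```text
time_s: 5.35
ee_pos: [472.8, -70.3, 38.4]
ee_rot: [180.0, -0.1, -4.3]
force: [1.0, 0.4, -2.9]
gripper_width: 56.0
```

```bash
python3 -m jog '[{"dx":0,"dy":0,"dz":-0.003,"wx":0,"wy":0,"wz":0,"grip":1},{"dx":0.007,"dy":-0.0005,"dz":0,"wx":0,"wy":0,"wz":0,"grip":1},{"dx":0.007,"dy":-0.0005,"dz":0,"wx":0,"wy":0,"wz":0,"grip":1},{"dx":0.007,"dy":-0.0005,"dz":0,"wx":0,"wy":0,"wz":0,"grip":1},{"dx":0.007,"dy":-0.0005,"dz":0,"wx":0,"wy":0,"wz":0,"grip":1},{"dx":0.007,"dy":-0.0005,"dz":0,"wx":0,"wy":0,"wz":0,"grip":1},{"dx":0.007,"dy":-0.0005,"dz":0,"wx":0,"wy":0,"wz":0,"grip":1}]'
python3 -m jog '[{"dx":0.006,"dy":-0.0005,"dz":0,"wx":0,"wy":0,"wz":0,"grip":1},{"dx":0.006,"dy":-0.0005,"dz":0,"wx":0,"wy":0,"wz":0,"grip":1},{"dx":0,"dy":0,"dz":0,"wx":0,"wy":0,"wz":0,"grip":1},{"dx":0,"dy":0,"dz":0,"wx":0,"wy":0,"wz":0,"grip":1}]'
python3 - <<'E'
from h import *
c=env.get_calibration("wrist");a=env.grab_frame("wrist")[:,:,::-1];b=env.grab_frame("scene")[:,:,::-1]
b=cv2.resize(b[170:290,200:360],(560,420),interpolation=2);cv2.imwrite("pics/w4.png",cv2.resize(np.vstack([a,b]),None,fx=.7,fy=.7,interpolation=3))
E
```

```text
time_s: 6.05
ee_pos: [514.2, -72.9, 34.7]
ee_rot: [-180.0, 0.1, -4.2]
force: [-1.8, 0.4, -3.5]
gripper_width: 56.2
time_s: 6.45
ee_pos: [526.5, -74.0, 34.8]
ee_rot: [180.0, -0.0, -4.3]
force: [-0.0, 0.7, -4.3]
gripper_width: 56.3
```

View pics/w4.png

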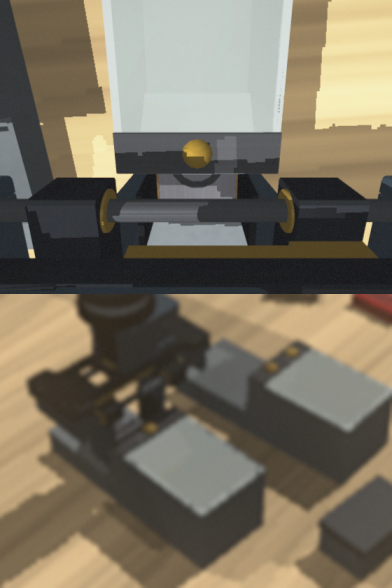

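The block is in the mouth, centred under the bar: wrist view shows the plate at column 197 of 392, with the stud at 197. Now I'll release, back off, shut the fingers and push from behind.

```bash
python3 -m jog '[{"dx":0,"dy":0,"dz":0,"wx":0,"wy":0,"wz":0,"grip":-1},{"dx":0,"dy":0,"dz":0,"wx":0,"wy":0,"wz":0,"grip":-1},{"dx":0,"dy":0,"dz":0,"wx":0,"wy":0,"wz":0,"grip":-1},{"dx":0,"dy":0,"dz":0,"wx":0,"wy":0,"wz":0,"grip":-1},{"dx":-0.015,"dy":0.0011,"dz":0,"wx":0,"wy":0,"wz":0,"grip":-1},{"dx":-0.015,"dy":0.0011,"dz":0,"wx":0,"wy":0,"wz":0,"grip":-1},{"dx":-0.015,"dy":0.0011,"dz":0,"wx":0,"wy":0,"wz":0,"grip":-1},{"dx":-0.011,"dy":0.0008,"dz":0,"wx":0,"wy":0,"wz":0,"grip":-1},{"dx":0,"dy":0,"dz":0,"wx":0,"wy":0,"wz":0,"grip":1},{"dx":0,"dy":0,"dz":0,"wx":0,"wy":0,"wz":0,"grip":1}]'
python3 -m jog '[{"dx":0,"dy":0,"dz":0,"wx":0,"wy":0,"wz":0,"grip":1},{"dx":0,"dy":0,"dz":0,"wx":0,"wy":0,"wz":0,"grip":1},{"dx":0,"dy":0,"dz":0,"wx":0,"wy":0,"wz":0,"grip":1},{"dx":0,"dy":0,"dz":0,"wx":0,"wy":0,"wz":0,"grip":1},{"dx":0,"dy":0,"dz":0,"wx":0,"wy":0,"wz":0,"grip":1},{"dx":0,"dy":0,"dz":0,"wx":0,"wy":0,"wz":0,"grip":1},{"dx":0,"dy":0,"dz":0,"wx":0,"wy":0,"wz":0,"grip":1}]'
python3 - <<'E'
from h import *
c=env.get_calibration("wrist");a=env.grab_frame("wrist")[:,:,::-1];cv2.imwrite("pics/w5.png",a)
E
```

```text
time_s: 7.55
ee_pos: [471.1, -70.0, 35.3]
ee_rot: [180.0, -0.1, -4.3]
force: [1.2, 0.2, 0.5]
gripper_width: 78.4
time_s: 8.25
ee_pos: [470.3, -69.9, 35.0]
ee_rot: [180.0, 0.0, -4.2]
force: [-0.5, 0.8, -0.9]
gripper_width: 22.0
```

View pics/w5.png

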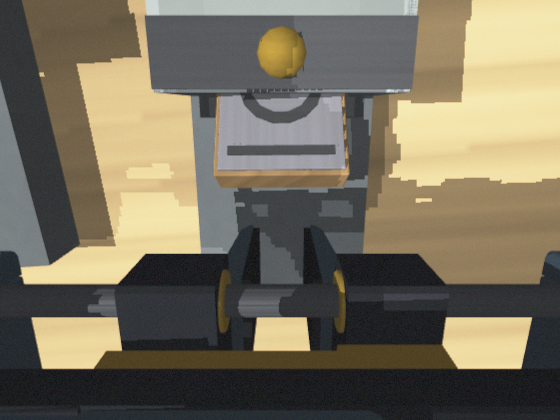

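The block sits in the mouth with its rear edge at row 178, centred and square. The fingers have nearly shut; I'll push.

```bash
python3 -m jog '[{"dx":0,"dy":0,"dz":0,"wx":0,"wy":0,"wz":0,"grip":1},{"dx":0,"dy":0,"dz":0,"wx":0,"wy":0,"wz":0,"grip":1},{"dx":0,"dy":0,"dz":0,"wx":0,"wy":0,"wz":0,"grip":1},{"dx":0.008,"dy":-0.0006,"dz":0,"wx":0,"wy":0,"wz":0,"grip":1},{"dx":0.008,"dy":-0.0006,"dz":0,"wx":0,"wy":0,"wz":0,"grip":1},{"dx":0.008,"dy":-0.0006,"dz":0,"wx":0,"wy":0,"wz":0,"grip":1},{"dx":0.007,"dy":-0.0005,"dz":0,"wx":0,"wy":0,"wz":0,"grip":1},{"dx":0.007,"dy":-0.0005,"dz":0,"wx":0,"wy":0,"wz":0,"grip":1},{"dx":0.007,"dy":-0.0005,"dz":0,"wx":0,"wy":0,"wz":0,"grip":1},{"dx":0.005,"dy":-0.0004,"dz":0,"wx":0,"wy":0,"wz":0,"grip":1}]'
python3 -m jog '[{"dx":0.005,"dy":-0.0004,"dz":0,"wx":0,"wy":0,"wz":0,"grip":1},{"dx":0.003,"dy":-0.0002,"dz":0,"wx":0,"wy":0,"wz":0,"grip":1},{"dx":0,"dy":0,"dz":0,"wx":0,"wy":0,"wz":0,"grip":1},{"dx":0,"dy":0,"dz":0,"wx":0,"wy":0,"wz":0,"grip":1}]'
```

```text
time_s: 9.3
ee_pos: [520.5, -73.5, 34.7]
ee_rot: [180.0, 0.1, -4.2]
force: [-4.8, 0.8, 0.0]
gripper_width: 0.3
time_s: 9.7
ee_pos: [528.9, -74.2, 35.0]
ee_rot: [180.0, -0.1, -4.3]
force: [-1.4, -0.9, -1.4]
gripper_width: 0.7
```

```bash
python3 -m jog '[{"dx":0.002,"dy":-0.0001,"dz":0,"wx":0,"wy":0,"wz":0,"grip":1},{"dx":0,"dy":0,"dz":0,"wx":0,"wy":0,"wz":0,"grip":1},{"dx":0,"dy":0,"dz":0,"wx":0,"wy":0,"wz":0,"grip":1},{"dx":-0.015,"dy":0.001,"dz":0,"wx":0,"wy":0,"wz":0,"grip":1},{"dx":-0.02,"dy":0.001,"dz":0.01,"wx":0,"wy":0,"wz":0,"grip":-1},{"dx":-0.02,"dy":0.001,"dz":0.02,"wx":0,"wy":0,"wz":0,"grip":-1},{"dx":0,"dy":0,"dz":0.03,"wx":0,"wy":0,"wz":0,"grip":-1},{"dx":0,"dy":0,"dz":0.03,"wx":0,"wy":0,"wz":0,"grip":-1},{"dx":0,"dy":0,"dz":0.02,"wx":0,"wy":0,"wz":0,"grip":-1},{"dx":0,"dy":0,"dz":0,"wx":0,"wy":0,"wz":0,"grip":-1}]'
python3 -m jog '[{"dx":0,"dy":0,"dz":0,"wx":0,"wy":0,"wz":0,"grip":-1},{"dx":0,"dy":0,"dz":0,"wx":0,"wy":0,"wz":0,"grip":-1},{"dx":0,"dy":0,"dz":0,"wx":0,"wy":0,"wz":0,"grip":-1}]'
python3 - <<'E'
from h import *
a=env.grab_frame("wrist")[:,:,::-1];b=env.grab_frame("scene")[:,:,::-1]
cv2.imwrite("pics/w6.png",cv2.resize(np.vstack([a,cv2.resize(b[170:290,200:360],(560,420),interpolation=2)]),None,fx=.7,fy=.7,interpolation=3))
E
```

```text
time_s: 10.7
ee_pos: [479.1, -71.9, 148.6]
ee_rot: [179.9, -0.6, -4.3]
force: [-0.4, 0.5, 1.1]
gripper_width: 45.8
time_s: 11.0
ee_pos: [474.8, -71.2, 143.8]
ee_rot: [-180.0, 0.1, -4.3]
force: [-0.3, 0.1, -0.5]
gripper_width: 69.6
```

View pics/w6.png

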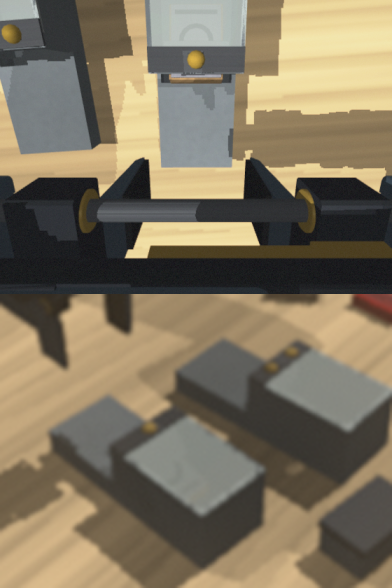

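The ring is visible through the clear cover at (195,25), and a wooden stripe shows under the bar at (195,77). I need to know whether the block has dropped and the flap has shut, so I'll take a profile of that stripe rather than use another viewing.

```bash
python3 - <<'E'
from h import *
c=env.get_calibration("wrist");im=env.grab_frame("wrist")[:,:,::-1].astype(float)
a=np.radians(-4.2);o=np.array([548.5,-75.5])
def bx(u,v,z):
    p=ray(c,[u,v],z)[0,:2]-o; return (p[0]*np.cos(a)+p[1]*np.sin(a)).round(1),(-p[0]*np.sin(a)+p[1]*np.cos(a)).round(1)
for v in range(92,130,1):
    print(v,im[v,268:288].mean(0).round().astype(int),[bx(278,v,z) [0] for z in (7,27,30,50,70)])
for v in range(104,116,2): print(v,[tuple(im[v,u].astype(int)) for u in range(226,336,12)])
E
```

```text
92 [ 63 138 168] [np.float64(11.3), np.float64(10.7), np.float64(10.6), np.float64(10.0), np.float64(9.4)]
93 [ 63 134 163] [np.float64(10.5), np.float64(10.0), np.float64(9.9), np.float64(9.3), np.float64(8.8)]
94 [ 64 127 153] [np.float64(9.7), np.float64(9.2), np.float64(9.1), np.float64(8.7), np.float64(8.2)]
95 [ 65 121 143] [np.float64(8.9), np.float64(8.5), np.float64(8.4), np.float64(8.0), np.float64(7.5)]
96 [ 66 113 132] [np.float64(8.1), np.float64(7.7), np.float64(7.7), np.float64(7.3), np.float64(6.9)]
97 [ 72 101 113] [np.float64(7.3), np.float64(7.0), np.float64(7.0), np.float64(6.6), np.float64(6.3)]
98 [89 95 98] [np.float64(6.6), np.float64(6.3), np.float64(6.2), np.float64(5.9), np.float64(5.7)]
99 [101 100  99] [np.float64(5.8), np.float64(5.5), np.float64(5.5), np.float64(5.3), np.float64(5.0)]
100 [102 100  98] [np.float64(5.0), np.float64(4.8), np.float64(4.8), np.float64(4.6), np.float64(4.4)]
101 [103 101  98] [np.float64(4.2), np.float64(4.0), np.float64(4.0), np.float64(3.9), np.float64(3.8)]
102 [105 102  99] [np.float64(3.4), np.float64(3.3), np.float64(3
[... 5092 characters left out ...]
64(196)), (np.int64(97), np.int64(141), np.int64(173)), (np.int64(96), np.int64(135), np.int64(168)), (np.int64(97), np.int64(144), np.int64(176)), (np.int64(64), np.int64(64), np.int64(63)), (np.int64(125), np.int64(121), np.int64(115))]
114 [(np.int64(129), np.int64(126), np.int64(119)), (np.int64(65), np.int64(64), np.int64(60)), (np.int64(87), np.int64(125), np.int64(159)), (np.int64(94), np.int64(137), np.int64(169)), (np.int64(92), np.int64(133), np.int64(164)), (np.int64(75), np.int64(105), np.int64(129)), (np.int64(66), np.int64(98), np.int64(120)), (np.int64(70), np.int64(100), np.int64(123)), (np.int64(67), np.int64(67), np.int64(64)), (np.int64(127), np.int64(123), np.int64(116))]
```

The wood face spans rows 111–118 and its lower edge lies at x ≈ -9.5, right at the ledge's end. So the block may be tilted, with its rear still on the ledge edge. An enlarged crop should settle it.

```bash
python3 - <<'E'
from h import *
a=env.grab_frame("wrist")[:,:,::-1];b=env.grab_frame("scene")[:,:,::-1]
A=cv2.resize(a[60:140,200:360],(800,400),interpolation=2);B=cv2.resize(b[205:285,215:315],(250,200),interpolation=2)
A=np.clip(A*1.3,0,255).astype(np.uint8);B=np.clip(B*1.6,0,255).astype(np.uint8)
t=np.zeros((200,800,3),np.uint8);t[:,:250]=B;cv2.imwrite("pics/w7.png",np.vstack([A,t]))
E
```

```text
(no output)
```

View pics/w7.png

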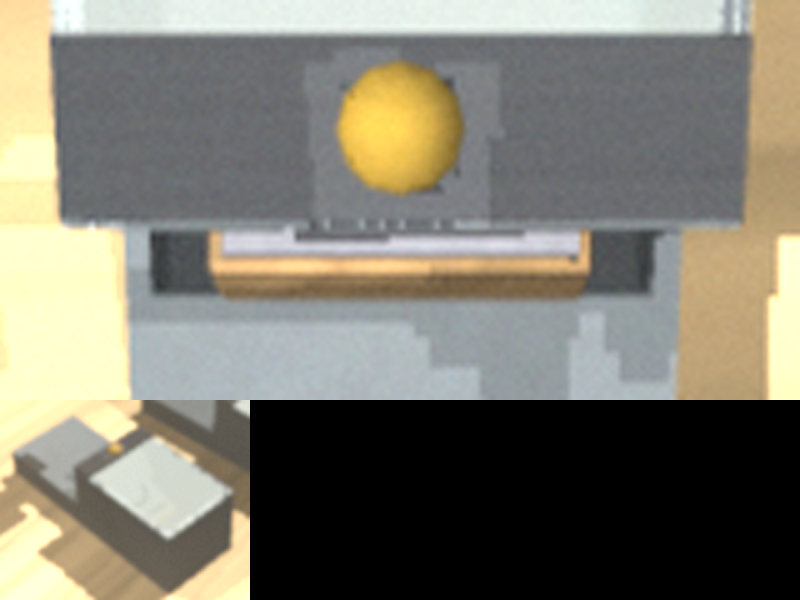

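```bash
python3 - <<'E'
from h import *
c=env.get_calibration("wrist")
for z in (50,40,30,27,14,7):
    g=lambda ul,ur,v:np.linalg.norm(np.subtract(*ray(c,[[200+ul/5,60+v/5],[200+ur/5,60+v/5]],z))).round(1)
    print(z,"top edge",g(211,589,272),"low edge",g(222,581,296),"pit 78?",g(150,653,285),"ledge 86",g(131,680,310), "plate rear",g(222,580,255))
E
```

```text
50 top edge 54.5 low edge 51.9 pit 78? 72.7 ledge 86 79.6 plate rear 51.5
40 top edge 56.6 low edge 53.9 pit 78? 75.4 ledge 86 82.6 plate rear 53.4
30 top edge 58.6 low edge 55.9 pit 78? 78.1 ledge 86 85.6 plate rear 55.4
27 top edge 59.2 low edge 56.5 pit 78? 79.0 ledge 86 86.5 plate rear 56.0
14 top edge 61.9 low edge 59.0 pit 78? 82.5 ledge 86 90.4 plate rear 58.5
7 top edge 63.3 low edge 60.4 pit 78? 84.4 ledge 86 92.5 plate rear 59.8
```

The widths put the rear top edge at about z 45 and its lower edge at z 30. So the block has tilted in, front down, but its rear underside still hangs on the ledge edge. I'll push again with the fingertips lower, near the ledge, to catch the bottom edge.

```bash
python3 -m jog '[{"dx":0,"dy":0,"dz":-0.03,"wx":0,"wy":0,"wz":0,"grip":1},{"dx":0,"dy":0,"dz":-0.03,"wx":0,"wy":0,"wz":0,"grip":1},{"dx":0,"dy":0,"dz":-0.03,"wx":0,"wy":0,"wz":0,"grip":1},{"dx":0,"dy":0,"dz":-0.01,"wx":0,"wy":0,"wz":0,"grip":1},{"dx":0,"dy":0,"dz":-0.01,"wx":0,"wy":0,"wz":0,"grip":1},{"dx":0,"dy":0,"dz":-0.002,"wx":0,"wy":0,"wz":0,"grip":1},{"dx":0,"dy":0,"dz":0,"wx":0,"wy":0,"wz":0,"grip":1},{"dx":0,"dy":0,"dz":0,"wx":0,"wy":0,"wz":0,"grip":1},{"dx":0,"dy":0,"dz":0,"wx":0,"wy":0,"wz":0,"grip":1},{"dx":0,"dy":0,"dz":0,"wx":0,"wy":0,"wz":0,"grip":1}]'
python3 -m jog '[{"dx":0,"dy":0,"dz":0,"wx":0,"wy":0,"wz":0,"grip":1},{"dx":0,"dy":0,"dz":0,"wx":0,"wy":0,"wz":0,"grip":1},{"dx":0,"dy":0,"dz":0,"wx":0,"wy":0,"wz":0,"grip":1},{"dx":0,"dy":0,"dz":0,"wx":0,"wy":0,"wz":0,"grip":1}]'
```

```text
time_s: 12.25
ee_pos: [475.7, -71.3, 33.6]
ee_rot: [180.0, -0.1, -4.3]
force: [0.0, -0.7, 0.0]
gripper_width: 13.9
time_s: 12.65
ee_pos: [475.3, -71.3, 33.0]
ee_rot: [180.0, 0.0, -4.3]
force: [0.3, -0.2, 0.3]
gripper_width: 0.6
```

```bash
python3 -m jog '[{"dx":0.012,"dy":-0.0006,"dz":-0.001,"wx":0,"wy":0,"wz":0,"grip":1},{"dx":0.012,"dy":-0.0006,"dz":0,"wx":0,"wy":0,"wz":0,"grip":1},{"dx":0.012,"dy":-0.0006,"dz":0,"wx":0,"wy":0,"wz":0,"grip":1},{"dx":0.006,"dy":-0.0006,"dz":0,"wx":0,"wy":0,"wz":0,"grip":1},{"dx":0.005,"dy":-0.0003,"dz":0,"wx":0,"wy":0,"wz":0,"grip":1},{"dx":0.004,"dy":-0.0003,"dz":0,"wx":0,"wy":0,"wz":0,"grip":1},{"dx":0.003,"dy":-0.0002,"dz":0,"wx":0,"wy":0,"wz":0,"grip":1},{"dx":0.002,"dy":-0.0001,"dz":0,"wx":0,"wy":0,"wz":0,"grip":1},{"dx":0,"dy":0,"dz":0,"wx":0,"wy":0,"wz":0,"grip":1}]'
python3 -m jog '[{"dx":0.001,"dy":0,"dz":0,"wx":0,"wy":0,"wz":0,"grip":1},{"dx":0.001,"dy":0,"dz":0,"wx":0,"wy":0,"wz":0,"grip":1},{"dx":0,"dy":0,"dz":0,"wx":0,"wy":0,"wz":0,"grip":1}]'
```

```text
time_s: 13.55
ee_pos: [532.1, -74.6, 32.2]
ee_rot: [180.0, -0.1, -4.3]
force: [-0.4, 0.1, 0.2]
gripper_width: 0.2
time_s: 13.85
ee_pos: [532.5, -74.5, 32.0]
ee_rot: [180.0, 0.1, -4.2]
force: [-2.4, -0.5, 2.4]
gripper_width: 0.6
```

```bash
python3 -m jog '[{"dx":0.001,"dy":0,"dz":0,"wx":0,"wy":0,"wz":0,"grip":1},{"dx":0.001,"dy":0,"dz":0,"wx":0,"wy":0,"wz":0,"grip":1},{"dx":0,"dy":0,"dz":0,"wx":0,"wy":0,"wz":0,"grip":1}]'
python3 -m jog '[{"dx":-0.015,"dy":0.001,"dz":0,"wx":0,"wy":0,"wz":0,"grip":1},{"dx":-0.02,"dy":0.001,"dz":0.01,"wx":0,"wy":0,"wz":0,"grip":-1},{"dx":-0.02,"dy":0.001,"dz":0.02,"wx":0,"wy":0,"wz":0,"grip":-1},{"dx":0,"dy":0,"dz":0.03,"wx":0,"wy":0,"wz":0,"grip":-1},{"dx":0,"dy":0,"dz":0.03,"wx":0,"wy":0,"wz":0,"grip":-1},{"dx":0,"dy":0,"dz":0.02,"wx":0,"wy":0,"wz":0,"grip":-1},{"dx":0,"dy":0,"dz":0,"wx":0,"wy":0,"wz":0,"grip":-1},{"dx":0,"dy":0,"dz":0,"wx":0,"wy":0,"wz":0,"grip":-1},{"dx":0,"dy":0,"dz":0,"wx":0,"wy":0,"wz":0,"grip":-1}]'
python3 - <<'E'
from h import *
c=env.get_calibration("wrist");a=env.grab_frame("wrist")[:,:,::-1]
cv2.imwrite("pics/w8.png",a)
o=proj(c,[548.5-10,-74.8,30]);print(o)
v0=int(o[0,1])
for v in range(v0-18,v0+8,1):
    print(v,a[v,268:288].mean(0).round().astype(int),(ray(c,[278,v],30)[0,0]-548.5).round(1))
E
```

```text
time_s: 14.15
ee_pos: [532.4, -74.5, 31.8]
ee_rot: [180.0, 0.3, -4.2]
force: [-8.1, 0.1, 6.3]
gripper_width: 0.3
time_s: 15.05
ee_pos: [479.5, -71.4, 140.7]
ee_rot: [-180.0, 0.1, -4.3]
force: [0.3, 0.9, -0.3]
gripper_width: 61.6
[[281.42698374 126.0466971 ]]
108 [106 102 100] 3.6
109 [107 103 101] 2.9
110 [107 105 102] 2.1
111 [105 102  99] 1.4
112 [118 114 110] 0.7
113 [141 136 133] -0.1
114 [156 150 150] -0.8
115 [177 169 170] -1.6
116 [167 163 166] -2.3
117 [123 142 161] -3.0
118 [ 99 142 176] -3.8
119 [ 91 120 143] -4.5
120 [113 111 107] -5.3
121 [137 134 127] -6.0
122 [137 133 127] -6.8
123 [110 107 102] -7.5
124 [82 79 76] -8.3
125 [119 117 111] -9.0
126 [136 134 127] -9.8
127 [136 134 127] -10.5
128 [138 135 128] -11.3
129 [140 137 130] -12.0
130 [141 138 131] -12.8
131 [140 138 130] -13.5
132 [140 138 130] -14.3
133 [140 138 130] -15.1
```

The contact with the bar is what stopped the fingers, at 8 N. Grey pit floor now shows between the wood and the ledge edge, which suggests the block has dropped. I'll verify from the block's apparent width: 56 should fit z = 27.

```bash
python3 - <<'E'
from h import *
c=env.get_calibration("wrist");a=env.grab_frame("wrist")[:,:,::-1].astype(int)
for v in (116,117,118,119,122):
    w=np.where((a[v,200:360,2]-a[v,200:360,0])>25)[0]+200; w=w[(w>225)&(w<335)]
    if len(w): print(v,w.min(),w.max(),[(z,np.linalg.norm(np.subtract(*ray(c,[[w.min()-.5,v],[w.max()+.5,v]],z))).round(1)) for z in (27,48)])
for u in (230,236,245,278,310,322,326,332): print(u,[tuple(map(int,a[v,u])) for v in (114,117,118,121,124)])
E
```

```text
116 244 315 [(27, np.float64(55.7)), (48, np.float64(51.6))]
117 244 315 [(27, np.float64(55.7)), (48, np.float64(51.6))]
118 244 315 [(27, np.float64(55.8)), (48, np.float64(51.6))]
119 245 314 [(27, np.float64(54.2)), (48, np.float64(50.2))]
230 [(53, 51, 51), (54, 54, 54), (57, 55, 52), (61, 60, 57), (102, 100, 96)]
236 [(66, 65, 64), (68, 66, 62), (69, 65, 63), (70, 67, 64), (90, 90, 84)]
245 [(113, 164, 205), (114, 163, 204), (104, 144, 177), (72, 70, 68), (80, 80, 76)]
278 [(170, 163, 162), (116, 151, 182), (100, 148, 186), (135, 131, 123), (81, 79, 77)]
310 [(174, 166, 167), (114, 149, 177), (102, 147, 182), (133, 130, 124), (94, 92, 88)]
322 [(72, 68, 68), (67, 67, 65), (105, 105, 96), (133, 132, 125), (94, 92, 86)]
326 [(93, 91, 86), (90, 88, 82), (112, 108, 106), (134, 131, 124), (89, 87, 84)]
332 [(130, 126, 120), (130, 128, 122), (131, 128, 121), (131, 127, 125), (131, 128, 122)]
```

The width is 55.7 at z 27, so the block lies level in the pit. Its rear is at x ≈ -4.5, so its centre is at about +35. Its top is below the flap's lower edge, so the flap is free to shut. Next I'll move above the small block.

```bash
python3 -m jog '[{"dx":-0.0038,"dy":0.0374,"dz":0.001,"wx":0,"wy":0,"wz":0.0595,"grip":-1},{"dx":-0.0038,"dy":0.0374,"dz":0.001,"wx":0,"wy":0,"wz":0.0595,"grip":-1},{"dx":-0.0038,"dy":0.0374,"dz":0.001,"wx":0,"wy":0,"wz":0.0595,"grip":-1},{"dx":-0.0038,"dy":0.0374,"dz":0.001,"wx":0,"wy":0,"wz":0.0595,"grip":-1},{"dx":-0.0038,"dy":0.0374,"dz":0.001,"wx":0,"wy":0,"wz":0.0595,"grip":-1},{"dx":-0.0038,"dy":0.0374,"dz":0.001,"wx":0,"wy":0,"wz":0.0595,"grip":-1},{"dx":-0.0038,"dy":0.0374,"dz":0.001,"wx":0,"wy":0,"wz":0.0595,"grip":-1},{"dx":-0.0038,"dy":0.0374,"dz":0.001,"wx":0,"wy":0,"wz":0.0595,"grip":-1},{"dx":-0.0038,"dy":0.0374,"dz":0.001,"wx":0,"wy":0,"wz":0.0595,"grip":-1},{"dx":-0.0038,"dy":0.0374,"dz":0.001,"wx":0,"wy":0,"wz":0.0595,"grip":-1}]'
python3 -m jog '[{"dx":0,"dy":0,"dz":0,"wx":0,"wy":0,"wz":0,"grip":-1},{"dx":0,"dy":0,"dz":0,"wx":0,"wy":0,"wz":0,"grip":-1},{"dx":0,"dy":0,"dz":0,"wx":0,"wy":0,"wz":0,"grip":-1}]'
python3 - <<'E'
from h import *
c=env.get_calibration("wrist");a=env.grab_frame("wrist")[:,:,::-1];cv2.imwrite("pics/w9.png",a)
p=proj(c,[453.5,310.3,20])[0];hsv=cv2.cvtColor(np.ascontiguousarray(a),cv2.COLOR_BGR2HSV)
m=((hsv[...,1]<60)&(hsv[...,2]>60)).astype(np.uint8);x,y=p.astype(int);s=np.zeros_like(m);sl=np.s_[max(0,y-70):y+70,x-60:x+60];s[sl]=m[sl]
s=cv2.morphologyEx(s,cv2.MORPH_CLOSE,np.ones((9,9)))
k=max(cv2.findContours(s,0,2)[0],key=cv2.contourArea).reshape(-1,2)
print(p,k.min(0),k.max(0),rect(ray(c,k,20)))
# box two studs in top view
E
```

```text
time_s: 16.15
ee_pos: [441.6, 303.8, 151.0]
ee_rot: [180.0, 0.1, 30.0]
force: [0.7, -0.5, 0.0]
gripper_width: 91.1
time_s: 16.45
ee_pos: [442.0, 301.4, 151.3]
ee_rot: [180.0, 0.1, 29.8]
force: [0.3, 0.3, -0.4]
gripper_width: 90.9
[280.14996726 178.45372934] [257 139] [299 214] [453.2 311.9  65.7  35.6  30.6]
```

The wrist measurement gives (453.2, 311.9) with yaw 30.6°, agreeing with the top view. I'll shift 2.5 mm sideways, descend and grip.

```bash
python3 -m jog '[{"dx":-0.001,"dy":0.002,"dz":-0.03,"wx":0,"wy":0,"wz":0.008,"grip":-1},{"dx":0,"dy":0,"dz":-0.03,"wx":0,"wy":0,"wz":0,"grip":-1},{"dx":0,"dy":0,"dz":-0.03,"wx":0,"wy":0,"wz":0,"grip":-1},{"dx":0,"dy":0,"dz":-0.03,"wx":0,"wy":0,"wz":0,"grip":-1},{"dx":0,"dy":0,"dz":-0.016,"wx":0,"wy":0,"wz":0,"grip":-1},{"dx":0,"dy":0,"dz":-0.01,"wx":0,"wy":0,"wz":0,"grip":-1},{"dx":0,"dy":0,"dz":0,"wx":0,"wy":0,"wz":0,"grip":-1},{"dx":0,"dy":0,"dz":0,"wx":0,"wy":0,"wz":0,"grip":1},{"dx":0,"dy":0,"dz":0,"wx":0,"wy":0,"wz":0,"grip":1},{"dx":0,"dy":0,"dz":0,"wx":0,"wy":0,"wz":0,"grip":1}]' 25
python3 -m jog '[{"dx":0,"dy":0,"dz":0,"wx":0,"wy":0,"wz":0,"grip":1},{"dx":0,"dy":0,"dz":0,"wx":0,"wy":0,"wz":0,"grip":1},{"dx":0,"dy":0,"dz":0,"wx":0,"wy":0,"wz":0,"grip":1},{"dx":0,"dy":0,"dz":0,"wx":0,"wy":0,"wz":0,"grip":1},{"dx":0,"dy":0,"dz":0,"wx":0,"wy":0,"wz":0,"grip":1},{"dx":0,"dy":0,"dz":0,"wx":0,"wy":0,"wz":0,"grip":1},{"dx":0,"dy":0,"dz":0,"wx":0,"wy":0,"wz":0,"grip":1}]'
```

```text
time_s: 17.5
ee_pos: [441.9, 304.8, 7.0]
ee_rot: [-180.0, -0.1, 30.3]
force: [0.5, -0.6, 0.4]
gripper_width: 69.8
time_s: 18.2
ee_pos: [441.3, 304.4, 6.1]
ee_rot: [180.0, -0.0, 30.3]
force: [0.7, -1.5, 1.6]
gripper_width: 39.8
```

```bash
python3 -m jog '[{"dx":0,"dy":0,"dz":0.025,"wx":0,"wy":0,"wz":0,"grip":1},{"dx":0,"dy":0,"dz":0.025,"wx":0,"wy":0,"wz":0,"grip":1},{"dx":0,"dy":0,"dz":0.025,"wx":0,"wy":0,"wz":0,"grip":1},{"dx":0,"dy":0,"dz":0.025,"wx":0,"wy":0,"wz":0,"grip":1},{"dx":0,"dy":0,"dz":0.025,"wx":0,"wy":0,"wz":0,"grip":1}]'
python3 -m jog '[{"dx":0.009,"dy":-0.0259,"dz":0,"wx":0,"wy":0,"wz":-0.0661,"grip":1},{"dx":0.009,"dy":-0.0259,"dz":0,"wx":0,"wy":0,"wz":-0.0661,"grip":1},{"dx":0.009,"dy":-0.0259,"dz":0,"wx":0,"wy":0,"wz":-0.0661,"grip":1},{"dx":0.009,"dy":-0.0259,"dz":0,"wx":0,"wy":0,"wz":-0.0661,"grip":1},{"dx":0.009,"dy":-0.0259,"dz":0,"wx":0,"wy":0,"wz":-0.0661,"grip":1},{"dx":0.009,"dy":-0.0259,"dz":0,"wx":0,"wy":0,"wz":-0.0661,"grip":1},{"dx":0.009,"dy":-0.0259,"dz":0,"wx":0,"wy":0,"wz":-0.0661,"grip":1},{"dx":0.009,"dy":-0.0259,"dz":0,"wx":0,"wy":0,"wz":-0.0661,"grip":1},{"dx":0,"dy":0,"dz":0,"wx":0,"wy":0,"wz":0,"grip":1},{"dx":0,"dy":0,"dz":0,"wx":0,"wy":0,"wz":0,"grip":1}]'
python3 - <<'E'
from h import *
c=env.get_calibration("wrist");a=np.ascontiguousarray(env.grab_frame("wrist")[:,:,::-1]);cv2.imwrite("pics/w10.png",a)
print(proj(c,[[593.5,117,86],[593.5,81,86]]).round(1))
hsv=cv2.cvtColor(a,cv2.COLOR_BGR2HSV);m=((hsv[...,1]>120)&(hsv[...,2]>90)&(abs(hsv[...,0].astype(int)-20)<8)).astype(np.uint8);m[130:]=0
_,_,st,ce=cv2.connectedComponentsWithStats(m)
for i in range(1,len(st)):
    if 150<st[i,4]<2500: print(st[i],ray(c,ce[i],86).round(1))
E
```

```text
time_s: 18.7
ee_pos: [440.7, 304.2, 131.3]
ee_rot: [-180.0, 0.1, 30.3]
force: [0.2, -0.1, -2.1]
gripper_width: 39.9
time_s: 19.7
ee_pos: [512.8, 97.0, 130.4]
ee_rot: [-180.0, 0.1, -0.1]
force: [0.1, 0.4, -3.0]
gripper_width: 39.9
[[248.3  95. ]
 [310.7  95. ]]
[237  80  25  28 532] [[594.3 116.4  86. ]]
[299  81  26  27 544] [[594.2  80.8  86. ]]
```

View pics/w10.png

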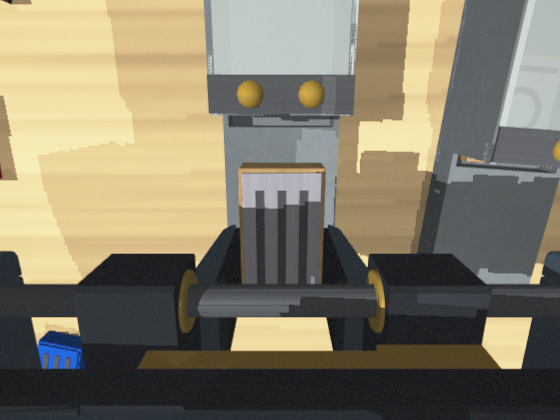

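The small block is square to the two-stud mouth: centre column 282, studs at (249,94) and (312,94), and the ledge spans columns 225–338. The stud midpoint is (594.2, 98.6), so the face is at x ≈ 581.5. I'll lower it and push it in while held.

```bash
python3 -m jog '[{"dx":0,"dy":0.0005,"dz":-0.02,"wx":0,"wy":0,"wz":0,"grip":1},{"dx":0,"dy":0,"dz":-0.02,"wx":0,"wy":0,"wz":0,"grip":1},{"dx":0,"dy":0,"dz":-0.02,"wx":0,"wy":0,"wz":0,"grip":1},{"dx":0,"dy":0,"dz":-0.015,"wx":0,"wy":0,"wz":0,"grip":1},{"dx":0,"dy":0,"dz":-0.012,"wx":0,"wy":0,"wz":0,"grip":1},{"dx":0,"dy":0,"dz":-0.006,"wx":0,"wy":0,"wz":0,"grip":1},{"dx":0,"dy":0,"dz":0,"wx":0,"wy":0,"wz":0,"grip":1},{"dx":0,"dy":0,"dz":0,"wx":0,"wy":0,"wz":0,"grip":1}]'
python3 -m jog '[{"dx":0.007,"dy":0,"dz":0,"wx":0,"wy":0,"wz":0,"grip":1},{"dx":0.007,"dy":0,"dz":0,"wx":0,"wy":0,"wz":0,"grip":1},{"dx":0.007,"dy":0,"dz":0,"wx":0,"wy":0,"wz":0,"grip":1},{"dx":0.007,"dy":0,"dz":0,"wx":0,"wy":0,"wz":0,"grip":1},{"dx":0.007,"dy":0,"dz":0,"wx":0,"wy":0,"wz":0,"grip":1},{"dx":0.006,"dy":0,"dz":0,"wx":0,"wy":0,"wz":0,"grip":1},{"dx":0.006,"dy":0,"dz":0,"wx":0,"wy":0,"wz":0,"grip":1},{"dx":0,"dy":0,"dz":0,"wx":0,"wy":0,"wz":0,"grip":1},{"dx":0,"dy":0,"dz":0,"wx":0,"wy":0,"wz":0,"grip":1}]'
```

```text
time_s: 20.55
ee_pos: [513.7, 98.1, 38.4]
ee_rot: [-180.0, -0.1, 0.0]
force: [-0.2, 0.3, -1.7]
gripper_width: 40.0
time_s: 21.45
ee_pos: [560.2, 97.7, 37.6]
ee_rot: [180.0, 0.0, -0.0]
force: [-0.1, -0.3, -4.1]
gripper_width: 39.7
```

```bash
python3 -m jog '[{"dx":0,"dy":0,"dz":0,"wx":0,"wy":0,"wz":0,"grip":-1},{"dx":0,"dy":0,"dz":0,"wx":0,"wy":0,"wz":0,"grip":-1},{"dx":0,"dy":0,"dz":0,"wx":0,"wy":0,"wz":0,"grip":-1},{"dx":0,"dy":0,"dz":0,"wx":0,"wy":0,"wz":0,"grip":-1},{"dx":-0.016,"dy":0,"dz":0,"wx":0,"wy":0,"wz":0,"grip":-1},{"dx":-0.016,"dy":0,"dz":0,"wx":0,"wy":0,"wz":0,"grip":-1},{"dx":-0.016,"dy":0,"dz":0,"wx":0,"wy":0,"wz":0,"grip":-1},{"dx":-0.016,"dy":0.0005,"dz":0,"wx":0,"wy":0,"wz":0,"grip":-1},{"dx":0,"dy":0,"dz":-0.003,"wx":0,"wy":0,"wz":0,"grip":1},{"dx":0,"dy":0,"dz":-0.002,"wx":0,"wy":0,"wz":0,"grip":1}]'
python3 -m jog '[{"dx":0,"dy":0,"dz":0,"wx":0,"wy":0,"wz":0,"grip":1},{"dx":0,"dy":0,"dz":0,"wx":0,"wy":0,"wz":0,"grip":1},{"dx":0,"dy":0,"dz":0,"wx":0,"wy":0,"wz":0,"grip":1},{"dx":0,"dy":0,"dz":0,"wx":0,"wy":0,"wz":0,"grip":1},{"dx":0,"dy":0,"dz":0,"wx":0,"wy":0,"wz":0,"grip":1},{"dx":0,"dy":0,"dz":0,"wx":0,"wy":0,"wz":0,"grip":1},{"dx":0,"dy":0,"dz":0,"wx":0,"wy":0,"wz":0,"grip":1},{"dx":0,"dy":0,"dz":0,"wx":0,"wy":0,"wz":0,"grip":1},{"dx":0,"dy":0,"dz":0,"wx":0,"wy":0,"wz":0,"grip":1},{"dx":0,"dy":0,"dz":0,"wx":0,"wy":0,"wz":0,"grip":1}]'
python3 - <<'E'
from h import *
c=env.get_calibration("wrist");a=np.ascontiguousarray(env.grab_frame("wrist")[:,:,::-1]);cv2.imwrite("pics/w11.png",a)
hsv=cv2.cvtColor(a,cv2.COLOR_BGR2HSV);m=((hsv[...,1]>85)&(hsv[...,2]>60)).astype(np.uint8);s=np.zeros_like(m);s[110:225,215:350]=m[110:225,215:350]
for k in cv2.findContours(s,0,2)[0]:
    k=k.reshape(-1,2)
    if np.ptp(k[:,0])>40: print(k.min(0),k.max(0),ray(c,[k[:,0].min(),k[:,1].max()],50).round(1),ray(c,[k[:,0].max(),k[:,1].max()],50).round(1), [int(k[k[:,0]==u][:,1].max()) for u in (k[:,0].min()+5,k[:,0].max()-5) if (k[:,0]==u).any()])
E
```

```text
time_s: 22.45
ee_pos: [497.1, 98.4, 33.1]
ee_rot: [-180.0, -0.1, 0.0]
force: [0.1, 0.9, 0.2]
gripper_width: 78.2
time_s: 23.45
ee_pos: [496.3, 98.2, 33.0]
ee_rot: [180.0, 0.0, 0.0]
force: [0.2, 0.8, 0.2]
gripper_width: 0.5
[237 110] [329 183] [[538.5 118.6  50. ]] [[538.5  78.1  50. ]] [181, 180]
```

The rear edge is at x 538.5, y 78–118.6, straight and centred. Now I'll push it fully in, to a TCP x of about 565.

```bash
python3 -m jog '[{"dx":0.01,"dy":0,"dz":0,"wx":0,"wy":0,"wz":0,"grip":1},{"dx":0.01,"dy":0,"dz":-0.001,"wx":0,"wy":0,"wz":0,"grip":1},{"dx":0.007,"dy":0,"dz":0,"wx":0,"wy":0,"wz":0,"grip":1},{"dx":0.007,"dy":0,"dz":0,"wx":0,"wy":0,"wz":0,"grip":1},{"dx":0.007,"dy":0,"dz":0,"wx":0,"wy":0,"wz":0,"grip":1},{"dx":0.007,"dy":0,"dz":0,"wx":0,"wy":0,"wz":0,"grip":1},{"dx":0.006,"dy":0,"dz":0,"wx":0,"wy":0,"wz":0,"grip":1},{"dx":0.005,"dy":0,"dz":0,"wx":0,"wy":0,"wz":0,"grip":1},{"dx":0.004,"dy":0,"dz":0,"wx":0,"wy":0,"wz":0,"grip":1},{"dx":0,"dy":0,"dz":0,"wx":0,"wy":0,"wz":0,"grip":1}]'
python3 -m jog '[{"dx":0.002,"dy":0,"dz":0,"wx":0,"wy":0,"wz":0,"grip":1},{"dx":0.002,"dy":0,"dz":0,"wx":0,"wy":0,"wz":0,"grip":1},{"dx":0.001,"dy":0,"dz":0,"wx":0,"wy":0,"wz":0,"grip":1},{"dx":0,"dy":0,"dz":0,"wx":0,"wy":0,"wz":0,"grip":1}]'
```

```text
time_s: 24.5
ee_pos: [560.0, 98.2, 31.8]
ee_rot: [180.0, -0.0, -0.0]
force: [-1.0, -0.3, -0.5]
gripper_width: 0.4
time_s: 24.9
ee_pos: [564.4, 98.2, 32.0]
ee_rot: [180.0, -0.0, 0.0]
force: [-1.6, 0.1, -2.1]
gripper_width: 0.3
```

```bash
python3 -m jog '[{"dx":0.001,"dy":0,"dz":0,"wx":0,"wy":0,"wz":0,"grip":1},{"dx":0.001,"dy":0,"dz":0,"wx":0,"wy":0,"wz":0,"grip":1},{"dx":0,"dy":0,"dz":0,"wx":0,"wy":0,"wz":0,"grip":1}]'
python3 -m jog '[{"dx":-0.015,"dy":0,"dz":0,"wx":0,"wy":0,"wz":0,"grip":1},{"dx":-0.02,"dy":0,"dz":0.01,"wx":0,"wy":0,"wz":0,"grip":1},{"dx":-0.02,"dy":0,"dz":0.02,"wx":0,"wy":0,"wz":0,"grip":1},{"dx":0,"dy":0,"dz":0.03,"wx":0,"wy":0,"wz":0,"grip":1},{"dx":0,"dy":0,"dz":0.03,"wx":0,"wy":0,"wz":0,"grip":1},{"dx":0,"dy":0,"dz":0.02,"wx":0,"wy":0,"wz":0,"grip":1},{"dx":0,"dy":0,"dz":0,"wx":0,"wy":0,"wz":0,"grip":1},{"dx":0,"dy":0,"dz":0,"wx":0,"wy":0,"wz":0,"grip":1},{"dx":0,"dy":0,"dz":0,"wx":0,"wy":0,"wz":0,"grip":1},{"dx":0,"dy":0,"dz":0,"wx":0,"wy":0,"wz":0,"grip":1}]'
python3 - <<'E'
from h import *
c=env.get_calibration("wrist");a=np.ascontiguousarray(env.grab_frame("wrist")[:,:,::-1]);ai=a.astype(int)
v0=int(proj(c,[571.5,98.2,30])[0,1])
for v in range(v0-14,v0+4):
    w=np.where((ai[v,200:360,2]-ai[v,200:360,0])>25)[0]+200; w=w[(w>230)&(w<335)]
    print(v,ai[v,275:285].mean(0).round().astype(int),(ray(c,[280,v],27)[0,0]-581.5).round(1),[(z,np.linalg.norm(np.subtract(*ray(c,[[w.min()-.5,v],[w.max()+.5,v]],z))).round(1)) for z in (27,48)] if len(w)>20 else "")
A=cv2.resize(a[v0-60:v0+30,190:370],(800,400),interpolation=2)
t=env.grab_frame("top")[:,:,::-1];T=np.clip(t[120:280,130:470]*1.6,0,255).astype(np.uint8);T=cv2.resize(T,(425,200),interpolation=2)
b=np.zeros((200,800,3),np.uint8);b[:,:425]=T
cv2.imwrite("pics/w12.png",np.vstack([A,b]))
E
```

```text
time_s: 25.2
ee_pos: [564.9, 98.2, 32.0]
ee_rot: [180.0, 0.2, -0.0]
force: [-5.9, -0.3, 1.9]
gripper_width: 0.4
time_s: 26.2
ee_pos: [510.7, 98.1, 140.7]
ee_rot: [180.0, 0.1, 0.0]
force: [0.5, 0.8, -0.4]
gripper_width: 0.3
109 [89 86 84] 1.0 
110 [80 77 75] 0.3 
111 [87 83 82] -0.5 
112 [91 86 87] -1.2 
113 [92 88 88] -2.0 
114 [82 83 86] -2.7 
115 [65 79 92] -3.5 [(27, np.float64(39.4)), (48, np.float64(36.5))]
116 [ 82 117 143] -4.2 [(27, np.float64(39.5)), (48, np.float64(36.5))]
117 [ 84 114 138] -5.0 [(27, np.float64(37.9)), (48, np.float64(35.1))]
118 [68 67 66] -5.7 
119 [109 105 100] -6.5 
120 [135 132 126] -7.2 
121 [119 117 111] -8.0 
122 [86 83 79] -8.8 
123 [120 118 111] -9.5 
124 [156 154 145] -10.3 
125 [156 154 145] -11.0 
126 [155 153 145] -11.8
```

View pics/w12.png

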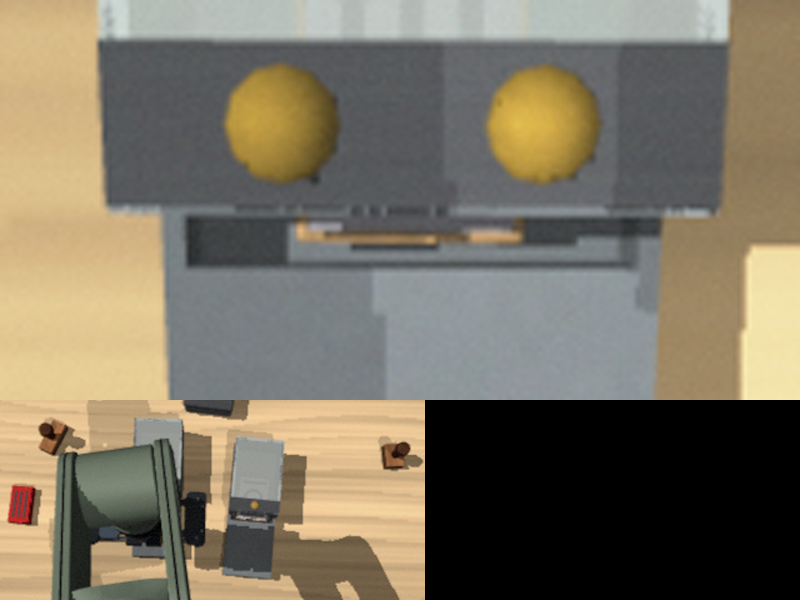

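The small block's width is 39.5 at z 27 (40 expected), its rear is at x ≈ -4 so its centre is at about +31, and pit floor shows behind it. It lies in the pit. The stamps stand where they were and the hand is clear, so I'll hand in.

```bash
python3 -c "
from workcell import env
s=env.state();print(s['time_s'],s['force'],s['ee_pos']);print(env.job_done())"
```

```text
26.3 [-0.8770229  -0.54740406 -0.14776135] [510.90731906  98.1439176  140.95684118]
the job is handed in; nothing more can be done
None
```

Both printing blocks are in their boxes, the large one in the one-stud box and then the small one in the two-stud box. I handed in at 26.3 s with the hand clear above the ledge.

- **How it went:** I gripped each block behind its centre, set it on the ledge and moved it into the mouth while held. I then released it and pushed it through from behind with the fingers shut.
- **One mend:** after its first push the large block had tipped in with its rear still on the ledge edge. A second push, with the fingertips lower, dropped it.
- **Large block, last check:** it measured 55.7 mm wide at its dropped height (56 expected), with its centre about 35 mm behind the face.
- **Small block, last check:** it measured 39.5 mm wide at its dropped height (40 expected), with its centre about 31 mm behind the face. Pit floor showed behind both blocks.
- **Not checked directly:** I never saw the flaps shut, because the bars hid them. I take them as shut because both block tops lie below the flaps' lower edges.
- **Bystanders:** by eye, the last top view showed both stamps where they started. It showed only the near edge of the tin, which I never went near.
- **Slips:** my first two move commands were refused for incomplete rows. The fingers also touched each box's bar lightly at the end of the pushes, at about 6–8 N.

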